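# Lay the tea carton down in its box and close the lid

### The job

The green tea carton stands on end in one of the two bays of the wooden tea box, so the lid cannot shut. With the fingertips, push the carton gently near its top so that it tips over and lies flat along the felt of its bay, then swing the lid fully shut without letting it slam. Only push: do not lift or crush the carton, and leave the honey jar in the other bay, the cup and the teaspoon alone.

Things in the scene. Friction and masses are not known exactly. Their poses are not given: they have to be found in the camera images.
- tea_box: Open wooden tea box, fixed to the worktop, 184 (x, depth) x 206 (y, length) x 88 mm high, walls 7 mm. Origin: centre of its underside; z up, -x its long front (brass label holder), +y its left end, where the lid is hinged. To the right of the worktop the pantry door post, fixed, floor to ceiling, stands at world x 0.39 to 0.5, y -0.22 to -0.3 m: the arm must not swing into it.
- tea_carton: Loose upright carton, dark green with a cream band, 72 (x) x 50 (y) x 125 mm (z), rigid, about 0.11 kg. Origin: centre of its underside; own z along its height, own x and y along the box's at the start, within a few degrees. It stands at the -y end of the front or the back bay, its 72 mm face 1 to 11 mm from the end wall; its top is 133 mm above the worktop, 45 mm above the rim.
- carton_center (a point): Middle of the carton's volume, 62.5 mm up its own z from its origin.
- divider_top (a point): Middle of the top of the 6 mm divider that runs along the box's y and parts its two bays: box frame x = 0, y = 0, z = +78 mm. Each bay is 82 (x) x 192 mm (y), floored with green felt at z = 8 mm; their middles are at x = -44 (front) and +44 mm (back), y = 0. Tipped towards the box's +y, the carton lies on about 125 mm of its bay, 50 mm high, below the rim.
- lid (a joint): Angle of the lid in rad: 0 shut on the rim, 1.57 straight up, 1.85 the stop, leaning away from the box to its +y. It starts at 1.35 to 1.7. The hinge is stiff: the lid (0.28 kg) stays at any angle where it is left, and takes 1 to 5 N at its front part to swing down.
- lid_hinge (a point): Middle of the hinge line, at the top of the box's +y end wall (box frame x = 0, y = +103, z = +88 mm). The hinge line runs along the box's x.
- lid_edge (a point): Middle of the lid's free edge, on its outer (upper when shut) face. The lid is a flat rigid panel, wooden frame with a clear window flush on the outside, 206 (hinge to free edge) x 184 x 10 mm thick; its underside lies in the plane of the hinge line. A small brass knob stands 12.5 mm out from the free edge.
- honey_jar: Jar with red lid, 56 mm across, 75 mm high, standing loose at the -y end of the other bay; origin at the centre of its underside.
- espresso_cup: Cream cup without handle, 62 mm across, 58 mm high, on the worktop to the left of the box; origin at the centre of its underside.
- teaspoon: Steel teaspoon, 134 x 27 x 12 mm, lying on the worktop to the left of the box; origin at the middle of its underside.
Things that resemble listed ones, but are neither listed nor needed, are in the scene too. What is shaped like the espresso_cup but purple is not meant.

How it is judged:
On the way, in this order (a step that is already met when the one before it is completed fails the run):
1. the carton lies flat along its bay, at rest, with the lid still open (angle between tea_carton's own z axis and vertical between 1.45 and 1.69 rad and z of carton_center in the frame of tea_box between 0.026 and 0.04 m and (x of carton_center in the frame of tea_box between -0.058 and -0.03 m or x of carton_center in the frame of tea_box between 0.03 and 0.058 m) and y of carton_center in the frame of tea_box between -0.036 and 0.04 m and linear speed of tea_carton below 0.03 m/s and value of joint lid above 1 rad), for 0.2 s.
2. the lid is fully shut (value of joint lid below 0.05 rad), for 0.2 s.
At the end, for the whole second after the job is handed in: The carton lies at rest with a broad face down on the felt, its length along the bay (long axis within 0.12 rad of level, its middle 26 to 40 mm above the box's underside, sideways within 14 mm of the middle of a bay), the lid is shut to within 0.05 rad, and the jar and the cup stand upright (angle between tea_carton's own z axis and vertical between 1.45 and 1.69 rad and z of carton_center in the frame of tea_box between 0.026 and 0.04 m and (x of carton_center in the frame of tea_box between -0.058 and -0.03 m or x of carton_center in the frame of tea_box between 0.03 and 0.058 m) and y of carton_center in the frame of tea_box between -0.036 and 0.04 m and linear speed of tea_carton below 0.03 m/s and value of joint lid below 0.05 rad and angle between each of honey_jar, espresso_cup's own z axis and vertical below 0.15 rad); the robot touches nothing.
It fails at once if the fingers press on the carton with over 20 N (crushed) (contact force between the fingers and tea_carton above 20 N).
It fails at once if the carton is lifted off the felt instead of tipped (z of carton_center in the frame of tea_box above 0.088 m).
It fails at once if the lid slams (faster than 3 rad/s) (velocity of joint lid below -3 rad/s).
It fails at once if the honey jar, cup or teaspoon is moved more than 15 mm (distance of any of honey_jar, espresso_cup, teaspoon from where it was at the start of the episode above 0.015 m).
It also fails if it takes over 51 s, if anything falls off the work surface, if the arm or the gripper's body presses on something with over 40 N, if the wrist force passes 120 N, or if a joint passes its speed limit or range.

### The arm

A 6-joint arm with a two-finger parallel gripper is mounted at the origin on a cart in front of the work surface, level with it; the furniture and walls round the work are solid. World frame = base frame: x ahead of the robot, y to its left, z up, the work surface at z = 0. Lengths are in m, angles in rad, forces in N, time in s.
With the tool pointing down it reaches from about 0.275 to 0.875 m from the base axis. Payload 12.5 kg.
Tool frame: the origin (TCP) lies at the very end of the fingers, on their centre line; the grasp point (between the pads) lies 19 mm behind it (ctrl.tcp_to_grasp is the distance from the TCP to the grasp point, in m); z points along the fingers, x is the direction in which the jaws open and shut, and the axes are right-handed (so a half turn about z gives the same grasp; the last joint's range is limited). The gripper opens to 85 mm and grips with 20 to 120 N. Pads are 22 mm wide; open, the fingers measure 114 mm over their backs; the gripper's body (76 mm by 85 mm) begins 54 mm behind the grasp point. The pads swing forward as they close: fully open they stand 13 mm farther back than shut.
Start: joints at [1.166, 0.351, 1.652, -0, 1.139, -0.085], TCP at [0.173, 0.522, 0.231] pointing down, gripper open.
Joint ranges: [-2.75, 2.75], [-0.79, 2.1], [0.01, 2.65], [-1.57, 4.71], [0.07, 3.14], [-2.87, 2.87]. Speed limits (rad/s): [2.22, 2.22, 2.79, 3.14, 3.14, 3.14].

### API

Orientations are given as [roll, pitch, yaw] about the fixed x, y, z axes, in that order (R = Rz(yaw) Ry(pitch) Rx(roll)).
In Python, from rig import readout, cams, sign_off, ctrl gives the robot as it stands. The module is installed in compiled form; this text tells all that it offers.
- The arm moves only by the shell command python3 -m crank 'ROWS' [FORCE]. ROWS is JSON, a list of rows, each an object of numbers: "jaw": the finger opening in cm, from 0 to 8.54; "dx", "dy", "dz": the shift along the world's x, y, z in cm; "wx", "wy", "wz": the turn, a rotation vector about the world's x, y, z in rad. A call has 1 to 5 rows; each row shifts and turns the pose as measured when the row begins; what a row does not reach is not made up. A row lasts 1/10 s, in which the tool goes at most 50 mm and 8.59 degrees, less where a joint would pass 70% of its speed; a pose out of reach is approached as far as the arm can. A call with a gripper value outside its range is refused whole. The fingers move at their own pace and stop on an object; FORCE is the grip in N (left out, the last holds). Time passes only in rows, so rows that do not move let the fingers close. It gives the time, the measured TCP pose, the force and the opening at its end, in the units of the state.
- readout.sense(): the state, without advancing time (a new reading comes with each control period).
- cams.snapshot(name): name is "scene" or "top" or "wrist"; returns a dict with "pixels" (420x560x3 uint8, blue, green, red), "fx", "fy", "cx", "cy" (pixels), "k1" (the pictures are not rectified: a ray, as slopes to the right and down, at radius r is drawn at 1 + k1 r^2 times it, then the intrinsics apply), "position" and "attitude" of the camera in the world; the wrist camera has in their place "hand_eye" (4x4, takes a point from camera to tool coordinates, whose origin is the TCP and whose axes are the tool frame's). Camera axes: x right, y down, z forward; pixel columns grow to the right and rows downward; lengths in m; the calibration is good to about 2 mm. A picture is of the moment at which its call begins: read the wrist's pose just before it. There is no depth.
- sign_off(): hands the job in, once; it reports no verdict.
The state is a dict: "time": time; "q": joint angles; "qvel": joint speeds; "tau": joint torques, N m; "tool_pos": TCP position; "eef_rot": TCP orientation; "force": force on the tool from outside, world axes, zero at the start; "wrist_torque": the same for the moment, N m; "grip_width": opening from 0.0 (shut) to 1.0 (fully open).
Only numpy, scipy, OpenCV 4.12 (cv2) and the standard library are available. Lean on these libraries where they do the work, as an engineer would, in place of code of your own. Each camera call takes 0.05 s, during which the arm holds its last target.

## Working session

There is one attempt and no reset: what is moved stays moved. The work goes in short steps, Python scripts to look and compute and a shell command to move; the robot and the scene stay as the last step left them, time stands still between calls to the robot, and variables do not carry over. Pictures are saved under pics/ and viewed, and the job is handed in when it is done.

```bash
mkdir -p pics; python3 - <<'E'
from rig import readout,cams,ctrl
import cv2
print(readout.sense())
for n in ["scene","top","wrist"]:
    s=cams.snapshot(n); cv2.imwrite(f"pics/{n}0.png",s["pixels"]); print(n,{k:v for k,v in s.items() if k!="pixels"})
E
```

```text
{'time': 0.0, 'q': array([ 1.16638252e+00,  3.51267161e-01,  1.65242566e+00,  1.20823984e-05,
        1.13912394e+00, -8.46100879e-02]), 'qvel': array([-4.79720361e-04, -8.56135779e-04, -4.66279411e-04,  1.07147910e-03,
        4.31388704e-05, -5.83284204e-05]), 'tau': array([ 2.21211980e-03, -5.06099403e+01, -2.91416788e+01, -1.99304253e-05,
        4.37756506e-03, -1.72297206e-05]), 'tool_pos': array([0.17275372, 0.52180843, 0.2307409 ]), 'eef_rot': array([-3.14147828e+00,  1.21879343e-03,  1.25098762e+00]), 'force': array([ 0.85682373, -0.54000862,  0.3294671 ]), 'wrist_torque': array([0.025485  , 0.00894096, 0.04255363]), 'grip_width': 0.9979167077309347}
scene {'fx': 472.7478849495989, 'fy': 472.7478849495989, 'cx': 276.0291533061911, 'cy': 212.27636205858013, 'k1': -0.12390343787752103, 'position': array([ 0.14488702, -0.29708455,  0.8083259 ]), 'attitude': array([-2.43691219, -0.01626848, -0.45759906])}
top {'fx': 457.72832264370794, 'fy': 457.72832264370794, 'cx': 283.7361110519488, 'cy': 203.87203865049068, 'k1': -0.11729491421503403, 'position': array([0.32369426, 0.22381935, 0.9468533 ]), 'attitude': array([-3.03695915e+00,  1.40407126e-04, -1.58459727e+00])}
wrist {'fx': 348.6307337201983, 'fy': 348.6307337201983, 'cx': 281.1365326915796, 'cy': 208.46048119047268, 'k1': 0.0053452089630554355, 'hand_eye': array([[ 9.99999326e-01,  1.99301282e-04,  1.14400272e-03,
         4.97834729e-04],
       [-5.49166067e-04,  9.49199317e-01,  3.14674999e-01,
        -8.13880922e-02],
       [-1.02317147e-03, -3.14675415e-01,  9.49198786e-01,
        -1.43516163e-01],
       [ 0.00000000e+00,  0.00000000e+00,  0.00000000e+00,
         1.00000000e+00]])}
```

View pics/scene0.png

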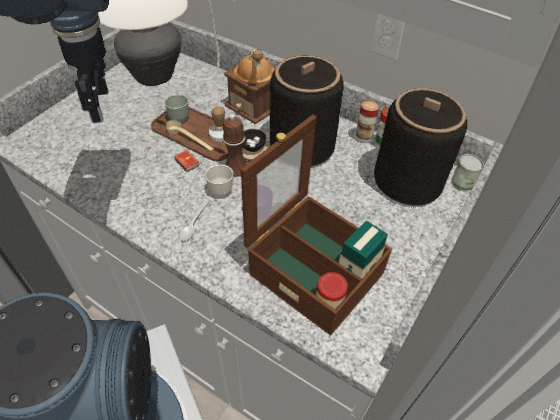

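View pics/top0.png

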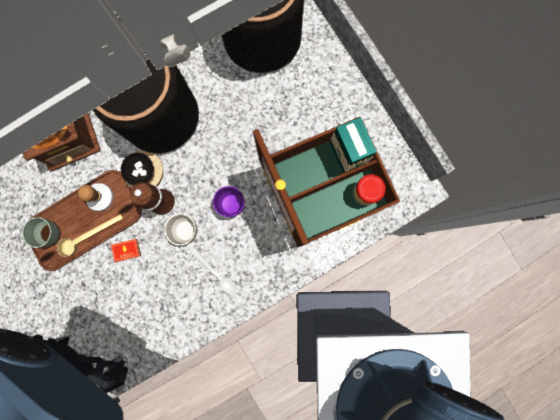

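View pics/wrist0.png

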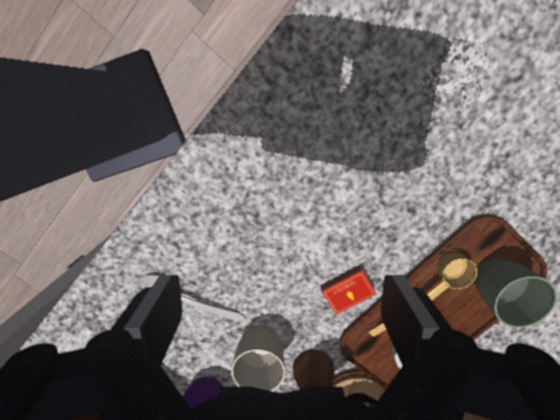

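The carton (teal top) is in the back bay at about top px (355,140), and the red-lidded jar is in the front bay at (371,188). The lid stands nearly upright at left (258,135)-(297,243). Next I'll zoom in to get the rim corners.

```bash
cat > h.py <<'E'
import numpy as np, cv2
from scipy.spatial.transform import Rotation as R
def K(s): return np.array([[s["fx"],0,s["cx"]],[0,s["fy"],s["cy"]],[0,0,1.]])
def D(s): return np.array([s["k1"],0,0,0,0.])
def cam(s,st=None):
    if "position" in s: return R.from_euler("xyz",s["attitude"]).as_matrix(),np.array(s["position"])
    Rt=R.from_euler("xyz",st["eef_rot"]).as_matrix(); H=s["hand_eye"]
    return Rt@H[:3,:3],Rt@H[:3,3]+st["tool_pos"]
def rays(s,px,st=None):
    p=np.array(px,float).reshape(-1,1,2)
    # iterative undistort of 1+k1 r^2
    u=cv2.undistortPointsIter(p,K(s),D(s),None,None,(3,100,1e-10)).reshape(-1,2)
    Rm,c=cam(s,st); return c,(Rm@np.c_[u,np.ones(len(u))].T).T
def plane(s,px,z,st=None):
    c,d=rays(s,px,st); return c+d*((z-c[2])/d[:,2])[:,None]
def proj(s,P,st=None):
    Rm,c=cam(s,st); X=(np.atleast_2d(P)-c)@Rm
    return cv2.projectPoints(X,np.zeros(3),np.zeros(3),K(s),D(s))[0].reshape(-1,2)
E
python3 - <<'E'
import cv2
a=cv2.imread("pics/top0.png")[105:255,240:410]; cv2.imwrite("pics/topz.png",cv2.resize(a,None,fx=4,fy=4,interpolation=cv2.INTER_CUBIC)[:600])
a=cv2.imread("pics/scene0.png")[115:335,235:400]; cv2.imwrite("pics/scenez.png",cv2.resize(a,None,fx=2.7,fy=2.7,interpolation=cv2.INTER_CUBIC))
E
```

```text
(no output)
```

View pics/topz.png

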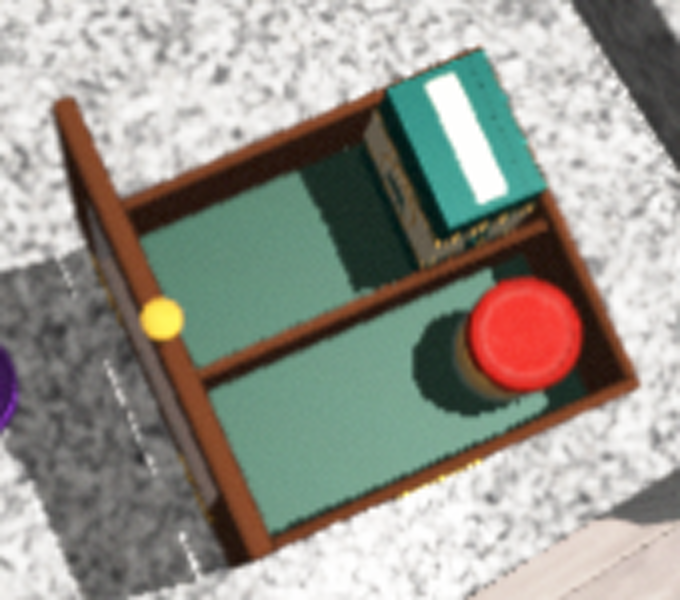

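View pics/scenez.png

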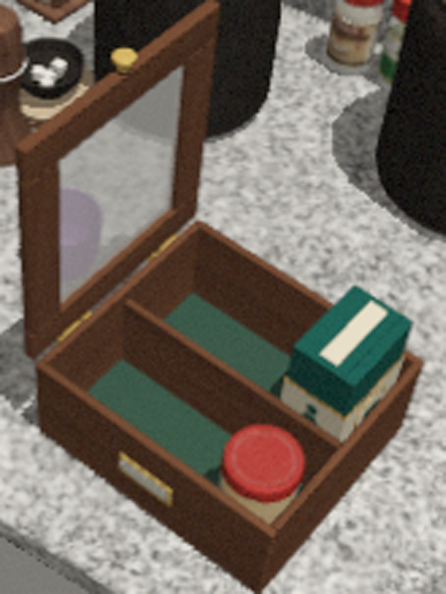

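```bash
python3 - <<'E'
from h import *; from rig import cams
t=cams.snapshot("top"); s=cams.snapshot("scene")
T=lambda l:[(x/4+240-.4,y/4+105-.4) for x,y in l]; S=lambda l:[(x/2.7+235-.3,y/2.7+115-.3) for x,y in l]
np.set_printoptions(precision=4,suppress=True)
ct=plane(t,T([(385,88),(480,48),(548,190),(440,228)]),.133); print("carton top",ct,ct.mean(0))
cs=plane(s,S([(355,287),(412,328),(347,397),(287,347)]),.133); print("carton scene",cs,cs.mean(0))
r=plane(s,S([(40,366),(268,535),(421,365),(200,224)]),.088); print("rim scene FL FR BR BL",r,r.mean(0))
print([np.linalg.norm(r[i]-r[(i+1)%4]) for i in range(4)])
rt=plane(t,T([(637,380)]),.088);print("FR top",rt)
print("jar",plane(t,T([(527,333)]),.083))
# knob triangulation
c1,d1=rays(t,T([(162,318)]));c2,d2=rays(s,S([(124,60)]))
A=np.c_[d1[0],-d2[0]];x=np.linalg.lstsq(A,c2-c1,rcond=None)[0];print("knob",c1+x[0]*d1[0],c2+x[1]*d2[0])
yaw=[np.arctan2(*(v[::-1])) for v in [(r[0]-r[1])[:2],(r[3]-r[2])[:2]]];print("box y dir",np.degrees(yaw)-90)
yaw=[np.arctan2(*(v[::-1])) for v in [(r[3]-r[0])[:2],(r[2]-r[1])[:2]]];print("box x dir",np.degrees(yaw))
print("purple cup, cream cup", plane(t,[(229,202),(180,231)],.058), "spoon",plane(t,[(205,270),(230,288)],.006))
E
```

```text
carton top [[0.5499 0.1255 0.133 ]
 [0.5686 0.0811 0.133 ]
 [0.5016 0.0524 0.133 ]
 [0.4845 0.1024 0.133 ]] [0.5262 0.0903 0.133 ]
carton scene [[0.5507 0.1221 0.133 ]
 [0.5661 0.0751 0.133 ]
 [0.4955 0.047  0.133 ]
 [0.4813 0.0984 0.133 ]] [0.5234 0.0857 0.133 ]
rim scene FL FR BR BL [[0.34   0.1849 0.088 ]
 [0.4158 0.0024 0.088 ]
 [0.5811 0.0699 0.088 ]
 [0.5044 0.2538 0.088 ]] [0.4603 0.1277 0.088 ]
[np.float64(0.19758752462589768), np.float64(0.17851494608535462), np.float64(0.19923290214097303), np.float64(0.17829327237138728)]
FR top [[0.419  0.0036 0.088 ]]
jar [[0.4429 0.0547 0.083 ]]
knob [0.4198 0.2278 0.3017] [0.4207 0.2274 0.3018]
box y dir [22.5736 22.6365]
box x dir [22.7338 22.2056]
purple cup, cream cup [[0.4222 0.3297 0.058 ]
 [0.3666 0.426  0.058 ]] spoon [[0.2886 0.3857 0.006 ]
 [0.2515 0.3345 0.006 ]]
```

```bash
python3 -m crank '[{"dz":4,"jaw":3},{"dz":4,"jaw":3},{"dz":4,"jaw":3},{"dz":4,"jaw":3}]'; python3 -m crank '[{"dx":2.5,"dy":-3.2,"wz":-0.057},{"dx":2.5,"dy":-3.2,"wz":-0.057},{"dx":2.5,"dy":-3.2,"wz":-0.057},{"dx":2.5,"dy":-3.2,"wz":-0.057},{"dx":2.5,"dy":-3.2,"wz":-0.057}]'
```

```text
validation failed for argument at $[0]...
validation failed for argument at $[0]...
```

```bash
python3 -m crank '[{"jaw":3,"dx":0,"dy":0,"dz":4,"wx":0,"wy":0,"wz":0},{"jaw":3,"dx":0,"dy":0,"dz":4,"wx":0,"wy":0,"wz":0},{"jaw":3,"dx":0,"dy":0,"dz":4,"wx":0,"wy":0,"wz":0},{"jaw":3,"dx":0,"dy":0,"dz":4,"wx":0,"wy":0,"wz":0}]'
```

```text
time: 0.65
tool_pos: [0.1715, 0.5188, 0.3902]
eef_rot: [-3.14, 0.013, 1.251]
force: [1.3, -0.3, -0.1]
grip_width: 0.358
```

All the fields are needed in every row. Next is the traverse at z of about 0.39.

```bash
python3 -m crank '[{"jaw":3,"dx":2.5,"dy":-3.2,"dz":0,"wx":0,"wy":0,"wz":-0.057},{"jaw":3,"dx":2.5,"dy":-3.2,"dz":0,"wx":0,"wy":0,"wz":-0.057},{"jaw":3,"dx":2.5,"dy":-3.2,"dz":0,"wx":0,"wy":0,"wz":-0.057},{"jaw":3,"dx":2.5,"dy":-3.2,"dz":0,"wx":0,"wy":0,"wz":-0.057},{"jaw":3,"dx":2.5,"dy":-3.2,"dz":0,"wx":0,"wy":0,"wz":-0.057}]'
```

```text
time: 1.15
tool_pos: [0.2978, 0.3571, 0.3962]
eef_rot: [-3.141, 0.002, 0.963]
force: [0.5, 1.4, -0.3]
grip_width: 0.351
```

```bash
python3 -m crank '[{"jaw":3,"dx":2.5,"dy":-3.2,"dz":0,"wx":0,"wy":0,"wz":-0.057},{"jaw":3,"dx":2.5,"dy":-3.2,"dz":0,"wx":0,"wy":0,"wz":-0.057},{"jaw":3,"dx":2.5,"dy":-3.2,"dz":0,"wx":0,"wy":0,"wz":-0.057},{"jaw":3,"dx":2.5,"dy":-3.2,"dz":0,"wx":0,"wy":0,"wz":-0.057},{"jaw":3,"dx":2.5,"dy":-3.2,"dz":0,"wx":0,"wy":0,"wz":-0.057}]'
```

```text
time: 1.65
tool_pos: [0.4262, 0.1893, 0.3966]
eef_rot: [-3.141, 0.001, 0.666]
force: [0.9, 1.6, -0.2]
grip_width: 0.352
```

```bash
python3 -m crank '[{"jaw":3,"dx":2.3,"dy":-3.0,"dz":0,"wx":0,"wy":0,"wz":-0.055},{"jaw":3,"dx":2.3,"dy":-3.0,"dz":0,"wx":0,"wy":0,"wz":-0.055},{"jaw":3,"dx":2.3,"dy":-3.0,"dz":0,"wx":0,"wy":0,"wz":-0.055},{"jaw":3,"dx":2.3,"dy":-3.0,"dz":0,"wx":0,"wy":0,"wz":-0.055},{"jaw":3,"dx":2.3,"dy":-3.0,"dz":0,"wx":0,"wy":0,"wz":-0.055}]'
```

```text
time: 2.15
tool_pos: [0.5449, 0.0314, 0.3966]
eef_rot: [-3.141, 0.001, 0.378]
force: [-0.3, 1.1, 0.2]
grip_width: 0.35
```

```bash
python3 - <<'E'
from rig import readout,cams
import cv2
st=readout.sense(); print(st["tool_pos"],st["eef_rot"],st["q"])
s=cams.snapshot("wrist"); cv2.imwrite("pics/w1.png",s["pixels"]);s=cams.snapshot("scene"); cv2.imwrite("pics/s1.png",s["pixels"])
E
```

```text
[0.54485137 0.03142492 0.39656924] [-3.14116803e+00  8.73312986e-04  3.78440827e-01] [-2.77158403e-02  2.28239387e-01  1.41410612e+00  4.51641555e-05
  1.50021718e+00 -4.06159689e-01]
```

View pics/w1.png

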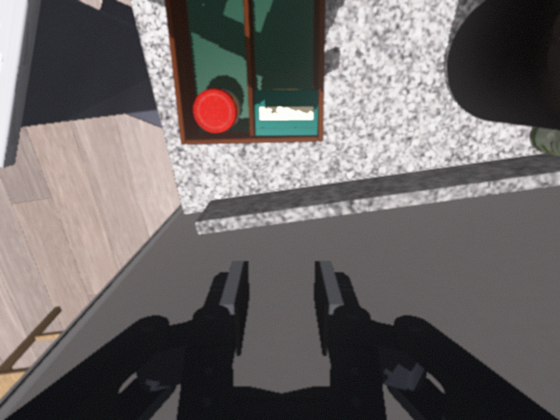

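View pics/s1.png

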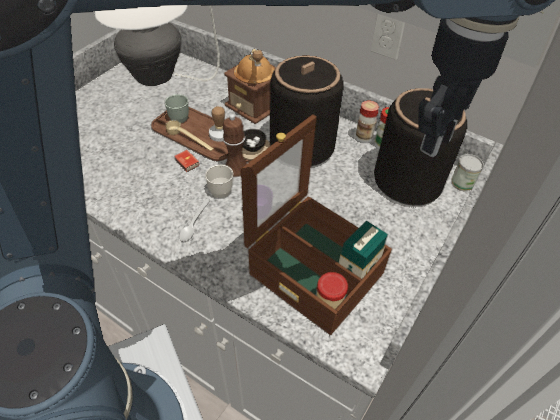

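The wrist view shows the box upright at (170-325, 0-140), with the carton top at (287,115) and the jar at (215,110). Below it is an upstand strip and a dark wall surface. I'll check the clearance to that wall before going down.

```bash
python3 - <<'E'
from h import *; from rig import cams,readout
np.set_printoptions(precision=3,suppress=True)
st=readout.sense(); w=cams.snapshot("wrist"); t=cams.snapshot("top")
print("wrist upstand front-bottom z0",plane(w,[(210,202),(555,157)],0.,st)[:,:2],"back z.04/.0",plane(w,[(198,232),(555,188)],.0,st)[:,:2],plane(w,[(198,232),(555,188)],.04,st)[:,:2])
print("top",plane(t,[(320,5),(438,180),(330,0),(453,170)],0.)[:,:2])
# box check
print("carton top centre wrist",plane(w,[(287,115)],.133,st),"rim back-right",plane(w,[(323,141),(182,143)],.088,st)[:,:2])
cv2.imwrite("pics/t1.png",t["pixels"])
E
```

```text
wrist upstand front-bottom z0 [[ 0.47  -0.092]
 [ 0.944  0.174]] back z.04/.0 [[ 0.467 -0.149]
 [ 0.974  0.132]] [[ 0.471 -0.131]
 [ 0.94   0.13 ]]
top [[ 0.869  0.135]
 [ 0.47  -0.105]
 [ 0.881  0.112]
 [ 0.491 -0.139]]
carton top centre wrist [[0.53  0.086 0.133]] rim back-right [[0.587 0.071]
 [0.42  0.002]]
```

View pics/t1.png

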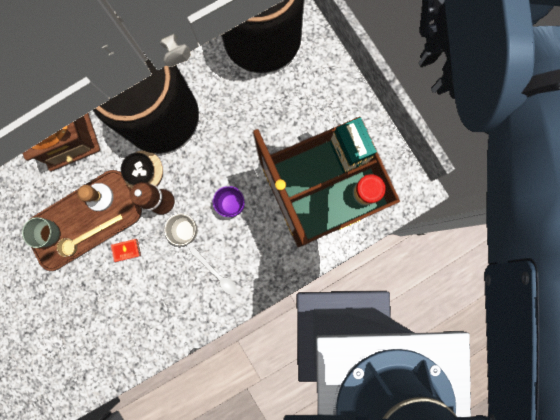

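```bash
python3 -m crank '[{"jaw":3,"dx":0,"dy":0,"dz":-4,"wx":0,"wy":0,"wz":0.01},{"jaw":3,"dx":0,"dy":0,"dz":-4,"wx":0,"wy":0,"wz":0.01},{"jaw":3,"dx":0,"dy":0,"dz":-4,"wx":0,"wy":0,"wz":0},{"jaw":3,"dx":0,"dy":0,"dz":-4,"wx":0,"wy":0,"wz":0},{"jaw":3,"dx":0,"dy":0,"dz":-3,"wx":0,"wy":0,"wz":0}]'; python3 - <<'E'
from rig import readout,cams
import cv2
s=cams.snapshot("scene"); cv2.imwrite("pics/s2.png",s["pixels"]);s=cams.snapshot("wrist"); cv2.imwrite("pics/w2.png",s["pixels"])
E
```

```text
time: 2.85
tool_pos: [0.5428, 0.0373, 0.2062]
eef_rot: [3.138, -0.01, 0.409]
force: [0.6, 0.1, 0.6]
grip_width: 0.35
```

View pics/s2.png

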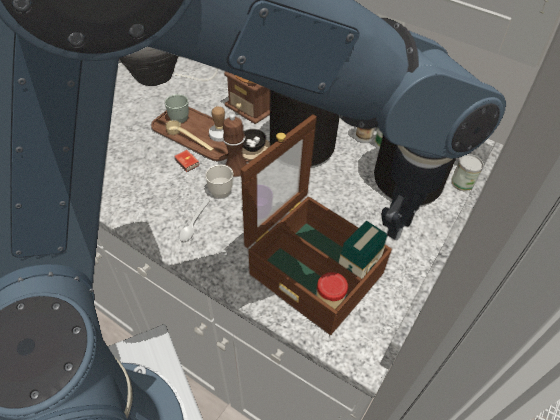

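View pics/w2.png

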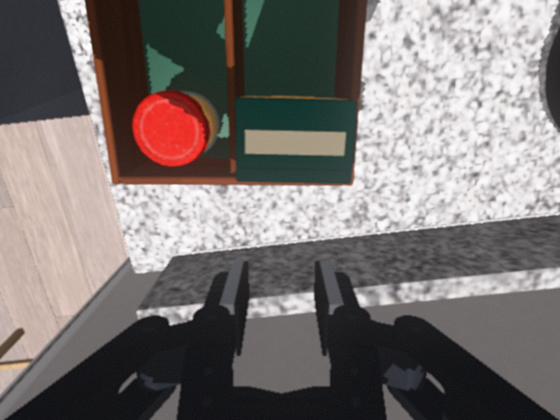

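The wrist view shows the carton top at (237-357, 97-183), square to the fingers, whose centre is at column 281.

```bash
python3 - <<'E'
from h import *; from rig import cams,readout
np.set_printoptions(precision=4,suppress=True)
st=readout.sense(); w=cams.snapshot("wrist")
P=plane(w,[(237,182),(351,183),(237,97),(357,100)],.133,st); R_=plane(w,[(114,183)],.088,st)
ex=np.array([np.cos(.393),np.sin(.393)]);ey=np.array([-ex[1],ex[0]]);c=np.array([.461,.128])
for p in [*P,*R_,st["tool_pos"]]: print((p[:2]-c)@ex,(p[:2]-c)@ey)
print(st["tool_pos"],st["eef_rot"])
E
```

```text
0.011672884372065186 -0.08713268902100767
0.08407029959360268 -0.08673287572282795
0.012896293590548615 -0.035815157679102205
0.08360085492088581 -0.0363707313366819
-0.08762643666827864 -0.10060248661116826
0.039672094480032664 -0.11470902083005084
[0.5416 0.0372 0.2048] [ 3.1406 -0.0048  0.4086]
```

```bash
python3 -m crank '[{"jaw":3,"dx":0.4,"dy":-0.2,"dz":-3,"wx":0,"wy":0,"wz":-0.01},{"jaw":3,"dx":0.4,"dy":-0.2,"dz":-3,"wx":0,"wy":0,"wz":0},{"jaw":3,"dx":0,"dy":0,"dz":-2.5,"wx":0,"wy":0,"wz":0},{"jaw":3,"dx":0,"dy":0,"dz":0,"wx":0,"wy":0,"wz":0}]'; python3 - <<'E'
from h import *; from rig import cams,readout
st=readout.sense()
s=cams.snapshot("scene"); cv2.imwrite("pics/s3.png",cv2.resize(s["pixels"][150:350,220:480],None,fx=3,fy=3))
ex=np.array([np.cos(.393),np.sin(.393)]);ey=np.array([-ex[1],ex[0]]);c=np.array([.461,.128]);d=st["tool_pos"][:2]-c
print(d@ex,d@ey,st["tool_pos"],st["eef_rot"],st["force"])
E
```

```text
time: 3.4
tool_pos: [0.5563, 0.0349, 0.1307]
eef_rot: [3.133, -0.023, 0.402]
force: [-0.0, -0.1, 0.9]
grip_width: 0.352
0.0523629673252788 -0.12253272759834342 [0.55629635 0.03486163 0.13069964] [ 3.13279005 -0.02264007  0.40158457] [-0.00918382 -0.08792053  0.89329639]
```

View pics/s3.png

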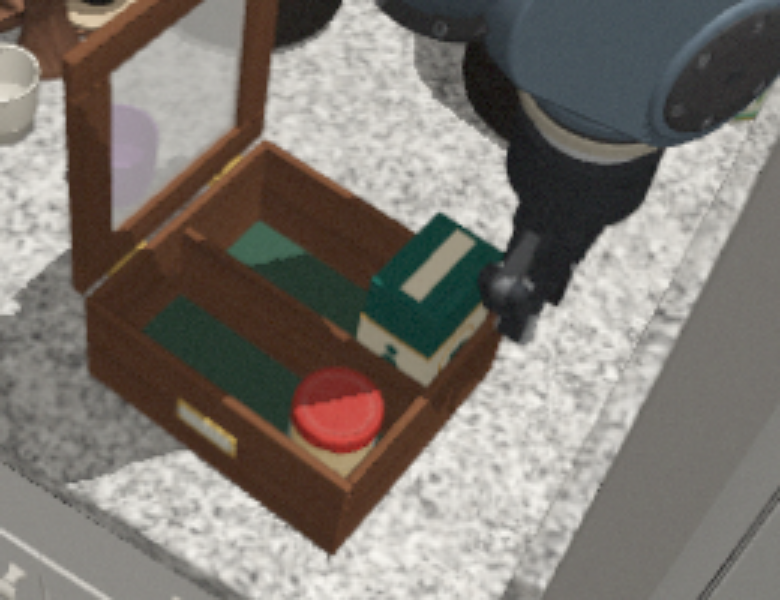

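The fingers stand beyond the -y end of the box next to the carton, at zoomed px (515,300). I'll go down a little more and then push.

```bash
python3 -m crank '[{"jaw":3,"dx":-0.4,"dy":-0.1,"dz":-1.8,"wx":-0.008,"wy":0.018,"wz":0},{"jaw":3,"dx":0,"dy":0,"dz":-0.3,"wx":0,"wy":0,"wz":0},{"jaw":3,"dx":0,"dy":0,"dz":0,"wx":0,"wy":0,"wz":0}]'
```

```text
time: 3.75
tool_pos: [0.556, 0.0342, 0.1159]
eef_rot: [3.128, -0.011, 0.403]
force: [-1.2, -0.6, 0.9]
grip_width: 0.354
```

```bash
python3 -m crank '[{"jaw":3,"dx":-0.4,"dy":0.9,"dz":-0.3,"wx":0,"wy":0,"wz":0},{"jaw":3,"dx":-0.4,"dy":0.9,"dz":-0.3,"wx":0,"wy":0,"wz":0},{"jaw":3,"dx":-0.3,"dy":0.7,"dz":0,"wx":0,"wy":0,"wz":0}]'; python3 -m crank '[{"jaw":3,"dx":-0.3,"dy":0.7,"dz":0,"wx":0,"wy":0,"wz":0},{"jaw":3,"dx":-0.3,"dy":0.7,"dz":0,"wx":0,"wy":0,"wz":0}]'; python3 - <<'E'
from h import *; from rig import cams,readout
st=readout.sense()
s=cams.snapshot("scene"); cv2.imwrite("pics/s4.png",cv2.resize(s["pixels"][150:350,220:480],None,fx=3,fy=3))
ex=np.array([np.cos(.393),np.sin(.393)]);ey=np.array([-ex[1],ex[0]]);c=np.array([.461,.128]);d=st["tool_pos"][:2]-c
print(d@ex,d@ey,st["tool_pos"],st["eef_rot"],st["force"])
E
```

```text
time: 4.05
tool_pos: [0.545, 0.0606, 0.1109]
eef_rot: [3.127, -0.014, 0.401]
force: [0.8, 0.2, 0.5]
grip_width: 0.35
time: 4.25
tool_pos: [0.5384, 0.0763, 0.1112]
eef_rot: [3.127, -0.014, 0.402]
force: [0.9, 0.3, -0.0]
grip_width: 0.352
0.05166971494416959 -0.07735418150987645 [0.53835431 0.07633047 0.11120265] [ 3.12691728 -0.0139418   0.4021383 ] [ 0.92145156  0.26458346 -0.00451582]
```

View pics/s4.png

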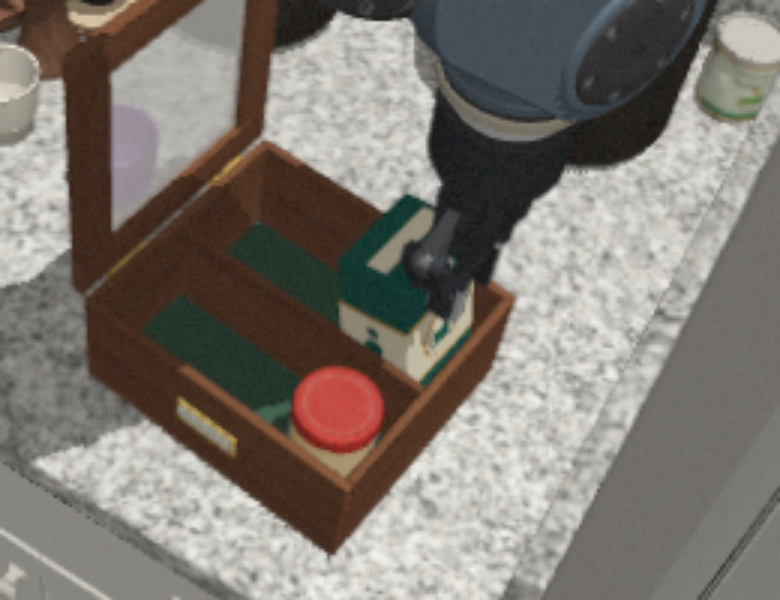

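The carton is tipping cleanly about its +y bottom edge: the top has shifted left and the face now leans. I'll keep pushing.

```bash
python3 -m crank '[{"jaw":3,"dx":-0.3,"dy":0.7,"dz":0,"wx":0,"wy":0,"wz":0},{"jaw":3,"dx":-0.3,"dy":0.7,"dz":0,"wx":0,"wy":0,"wz":0}]'; python3 -m crank '[{"jaw":3,"dx":-0.3,"dy":0.7,"dz":0,"wx":0,"wy":0,"wz":0},{"jaw":3,"dx":-0.3,"dy":0.7,"dz":0,"wx":0,"wy":0,"wz":0}]'; python3 - <<'E'
from h import *; from rig import cams,readout
st=readout.sense()
s=cams.snapshot("scene"); cv2.imwrite("pics/s5.png",cv2.resize(s["pixels"][150:350,220:480],None,fx=3,fy=3))
ex=np.array([np.cos(.393),np.sin(.393)]);ey=np.array([-ex[1],ex[0]]);c=np.array([.461,.128]);d=st["tool_pos"][:2]-c
print(d@ex,d@ey,st["tool_pos"],st["eef_rot"],st["force"])
E
```

```text
time: 4.5
tool_pos: [0.5317, 0.092, 0.1113]
eef_rot: [3.127, -0.014, 0.402]
force: [-0.4, -0.3, 0.7]
grip_width: 0.354
time: 4.7
tool_pos: [0.5251, 0.1072, 0.1113]
eef_rot: [3.127, -0.014, 0.402]
force: [-0.6, -0.5, -0.2]
grip_width: 0.352
0.05122588798497732 -0.04373480361495591 [0.52506939 0.10721689 0.11130531] [ 3.12720776 -0.01387756  0.40226712] [-0.58783566 -0.47536638 -0.20017675]
```

View pics/s5.png

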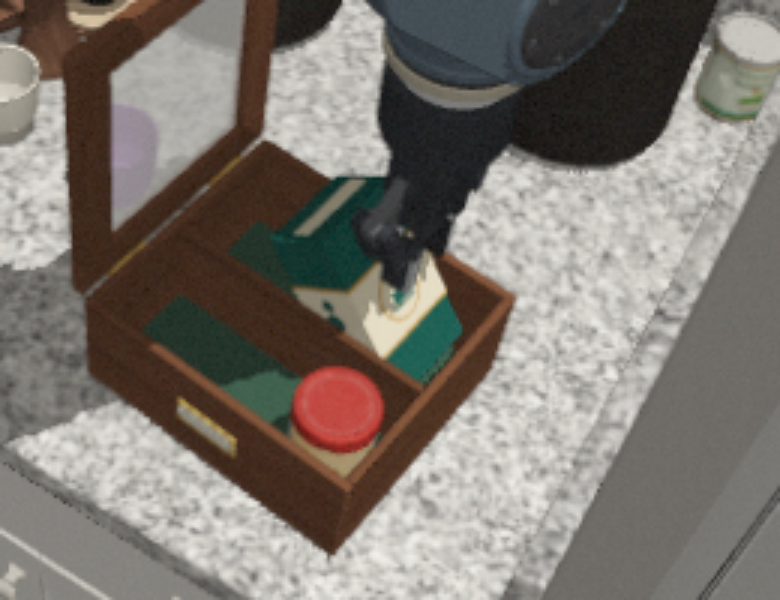

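```bash
python3 -m crank '[{"jaw":3,"dx":-0.3,"dy":0.7,"dz":0,"wx":0,"wy":0,"wz":0},{"jaw":3,"dx":-0.3,"dy":0.7,"dz":0,"wx":0,"wy":0,"wz":0},{"jaw":3,"dx":0,"dy":0,"dz":0,"wx":0,"wy":0,"wz":0},{"jaw":3,"dx":0,"dy":0,"dz":0,"wx":0,"wy":0,"wz":0}]'; python3 - <<'E'
from h import *; from rig import cams,readout
s=cams.snapshot("scene"); cv2.imwrite("pics/s6.png",cv2.resize(s["pixels"][150:350,220:480],None,fx=3,fy=3))
E
```

```text
time: 5.15
tool_pos: [0.5179, 0.1237, 0.1113]
eef_rot: [3.128, -0.014, 0.403]
force: [-0.5, -0.3, 0.4]
grip_width: 0.35
```

View pics/s6.png

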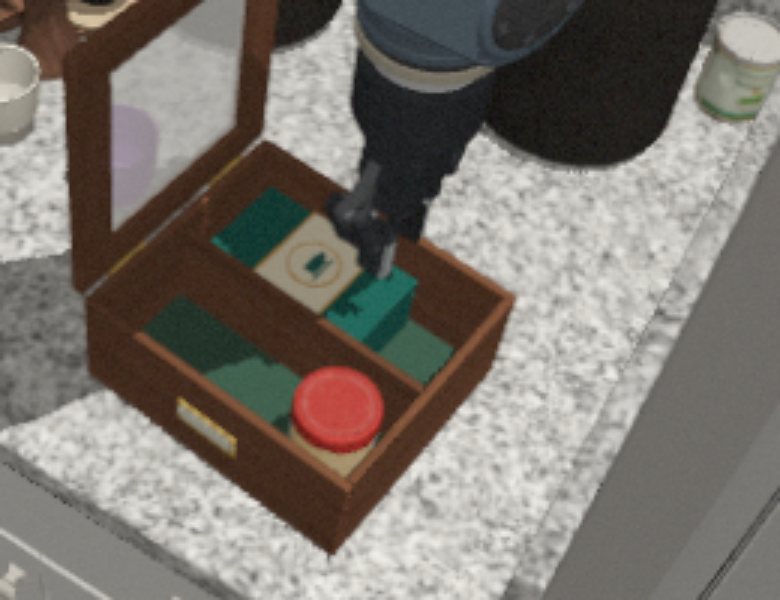

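The carton lies flat in the back bay, at zoomed px (210-415, 190-345). The lid is still open and the jar hasn't moved. Raising the arm, closing the jaw and measuring.

```bash
python3 -m crank '[{"jaw":0,"dx":0,"dy":0,"dz":3,"wx":0,"wy":0,"wz":0},{"jaw":0,"dx":0,"dy":0,"dz":4,"wx":0,"wy":0,"wz":0},{"jaw":0,"dx":0,"dy":0,"dz":4.5,"wx":0,"wy":0,"wz":0},{"jaw":0,"dx":0,"dy":0,"dz":4.5,"wx":0,"wy":0,"wz":0},{"jaw":0,"dx":0,"dy":0,"dz":4.5,"wx":0,"wy":0,"wz":0}]';  python3 -m crank '[{"jaw":0,"dx":0,"dy":0,"dz":4.5,"wx":0.01,"wy":0,"wz":0},{"jaw":0,"dx":0,"dy":0,"dz":4,"wx":0,"wy":0.01,"wz":0},{"jaw":0,"dx":0,"dy":0,"dz":2,"wx":0,"wy":0,"wz":0}]'; python3 - <<'E'
from h import *; from rig import cams,readout
st=readout.sense()
w=cams.snapshot("wrist"); cv2.imwrite("pics/w7.png",w["pixels"])
s=cams.snapshot("top"); cv2.imwrite("pics/t7.png",s["pixels"])
print(st["tool_pos"],st["eef_rot"])
E
```

```text
time: 5.7
tool_pos: [0.514, 0.1217, 0.3173]
eef_rot: [3.131, -0.001, 0.402]
force: [1.7, 0.2, 0.3]
grip_width: 0.0
time: 6.0
tool_pos: [0.5138, 0.1208, 0.4309]
eef_rot: [-3.141, -0.002, 0.4]
force: [0.3, 0.6, 0.5]
grip_width: 0.001
[0.51377496 0.12077963 0.43085334] [-3.14069674e+00 -1.64302144e-03  4.00478347e-01]
```

View pics/w7.png

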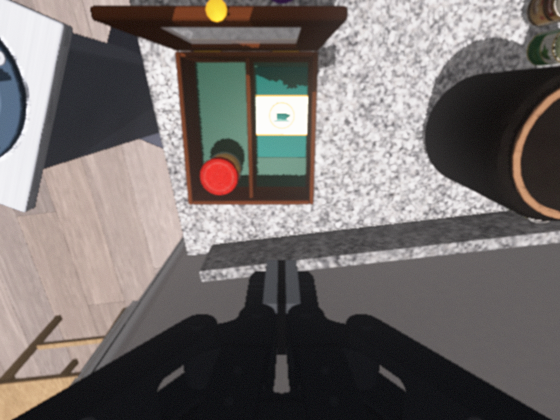

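View pics/t7.png

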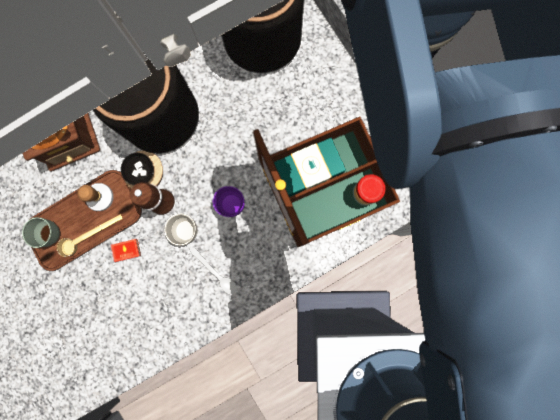

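```bash
python3 - <<'E'
from h import *; from rig import cams,readout
np.set_printoptions(precision=4,suppress=True)
st=readout.sense(); w=cams.snapshot("wrist")
ex=np.array([np.cos(.393),np.sin(.393)]);ey=np.array([-ex[1],ex[0]]);c=np.array([.461,.128])
for p in plane(w,[(257,157),(306,157),(257,67),(308,95),(256,95)],.058,st): print("carton",(p[:2]-c)@ex,(p[:2]-c)@ey)
p=plane(w,[(219,176)],.083,st)[0];print("jar",p)
m=cv2.inRange(cv2.cvtColor(w["pixels"],cv2.COLOR_BGR2HSV),(70,120,60),(95,255,255));print(cv2.boundingRect(m))
E
python3 -m crank '[{"jaw":0,"dx":-2.3,"dy":3.1,"dz":0,"wx":0,"wy":0,"wz":0},{"jaw":0,"dx":-2.3,"dy":3.1,"dz":0,"wx":0,"wy":0,"wz":0},{"jaw":0,"dx":-2.3,"dy":3.1,"dz":0,"wx":0,"wy":0,"wz":0},{"jaw":0,"dx":-2.3,"dy":3.1,"dz":0,"wx":0,"wy":0,"wz":0},{"jaw":0,"dx":-2.3,"dy":3.1,"dz":0,"wx":0,"wy":0,"wz":0}]'
```

```text
carton 0.01222873881093016 -0.03538187147934295
carton 0.08502808747157348 -0.03485323917781556
carton 0.013940442163987241 0.08864267085178602
carton 0.08516515482228551 0.052704766198850325
carton 0.012028416274302085 0.052116655423749096
jar [0.4455 0.0579 0.083 ]
(256, 74, 50, 82)
time: 6.65
tool_pos: [0.3953, 0.276, 0.419]
eef_rot: [-3.141, 0.013, 0.392]
force: [1.8, 0.6, -1.4]
grip_width: -0.002
```

```bash
python3 -m crank '[{"jaw":0,"dx":0.2,"dy":0,"dz":-4,"wx":0,"wy":0,"wz":0},{"jaw":0,"dx":0.2,"dy":0,"dz":-4,"wx":0,"wy":0,"wz":0},{"jaw":0,"dx":0,"dy":0,"dz":-4,"wx":0,"wy":0,"wz":0},{"jaw":0,"dx":0,"dy":0,"dz":-3,"wx":0,"wy":0,"wz":0},{"jaw":0,"dx":0,"dy":0,"dz":0,"wx":0,"wy":0,"wz":0}]'; python3 - <<'E'
from h import *; from rig import cams,readout
st=readout.sense()
s=cams.snapshot("scene"); cv2.imwrite("pics/s8.png",cv2.resize(s["pixels"][60:330,150:480],None,fx=2,fy=2))
ex=np.array([np.cos(.393),np.sin(.393)]);ey=np.array([-ex[1],ex[0]]);c=np.array([.461,.128]);d=st["tool_pos"][:2]-c
print(d@ex,d@ey,st["tool_pos"],st["eef_rot"],st["force"])
E
```

```text
time: 7.15
tool_pos: [0.3926, 0.2775, 0.2578]
eef_rot: [-3.141, 0.021, 0.398]
force: [0.6, 0.2, 1.0]
grip_width: 0.001
-0.0059085081522890215 0.1642652992543608 [0.39263466 0.27747969 0.25778239] [-3.1408877   0.02125519  0.39847526] [0.55087162 0.22681394 1.00009662]
```

View pics/s8.png

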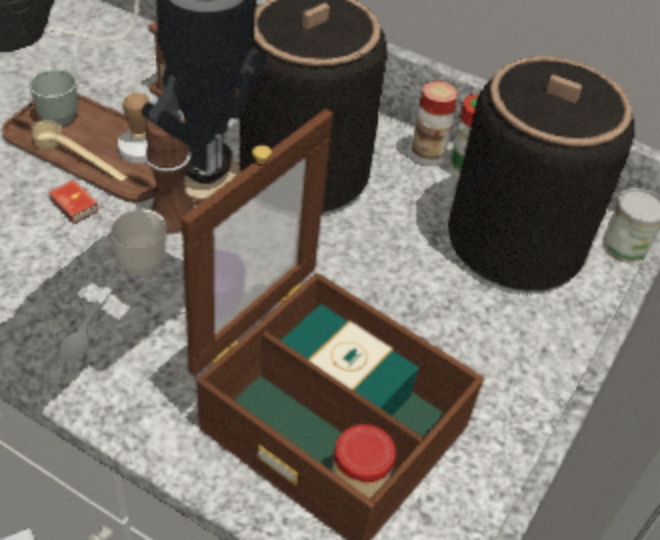

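The fingers are behind the lid at zoomed px (210,165), and everything else is clear. Starting the swing in small steps.

```bash
python3 -m crank '[{"jaw":0,"dx":0.9,"dy":-1.3,"dz":0,"wx":0,"wy":-0.01,"wz":0},{"jaw":0,"dx":0.8,"dy":-1.4,"dz":0,"wx":0,"wy":-0.01,"wz":0},{"jaw":0,"dx":0.6,"dy":-1.4,"dz":0,"wx":0,"wy":0,"wz":0},{"jaw":0,"dx":0.6,"dy":-1.4,"dz":0,"wx":0,"wy":0,"wz":0},{"jaw":0,"dx":0.6,"dy":-1.4,"dz":-0.3,"wx":0,"wy":0,"wz":0}]'; python3 - <<'E'
from h import *; from rig import cams,readout
st=readout.sense()
s=cams.snapshot("scene"); cv2.imwrite("pics/s9.png",cv2.resize(s["pixels"][60:330,150:480],None,fx=2,fy=2))
ex=np.array([np.cos(.393),np.sin(.393)]);ey=np.array([-ex[1],ex[0]]);c=np.array([.461,.128]);d=st["tool_pos"][:2]-c
print(d@ex,d@ey,st["tool_pos"],st["eef_rot"],st["force"])
E
```

```text
time: 7.7
tool_pos: [0.4306, 0.2089, 0.2634]
eef_rot: [3.137, -0.006, 0.4]
force: [-2.0, 1.5, -1.3]
grip_width: 0.003
0.0028583267535512123 0.08636356710752299 [0.43056651 0.20887421 0.26338736] [ 3.1367961  -0.00626214  0.39987673] [-2.04308326  1.4578862  -1.34029744]
```

View pics/s9.png

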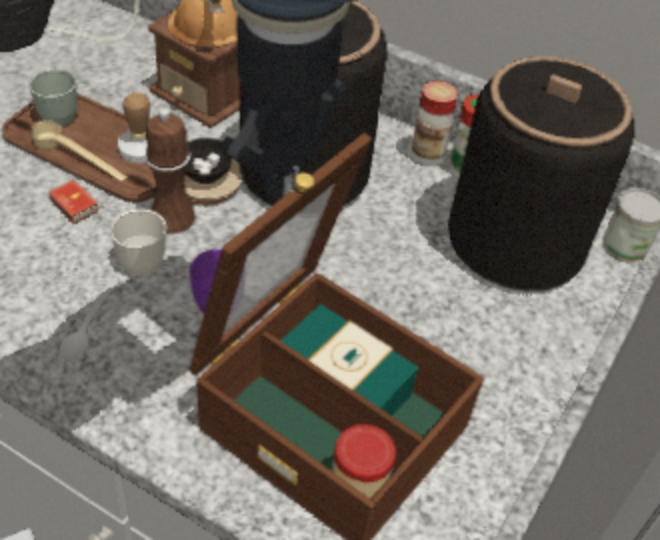

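```bash
python3 -m crank '[{"jaw":0,"dx":0.4,"dy":-1.0,"dz":-1.0,"wx":0,"wy":0,"wz":0},{"jaw":0,"dx":0.4,"dy":-1.0,"dz":-1.0,"wx":0,"wy":0,"wz":0},{"jaw":0,"dx":0.6,"dy":-1.4,"dz":-0.7,"wx":0,"wy":0,"wz":0},{"jaw":0,"dx":0.6,"dy":-1.4,"dz":-0.7,"wx":0,"wy":0,"wz":0},{"jaw":0,"dx":0.5,"dy":-1.3,"dz":-1.0,"wx":0,"wy":0,"wz":0}]'; python3 - <<'E'
from h import *; from rig import cams,readout
st=readout.sense()
ex=np.array([np.cos(.393),np.sin(.393)]);ey=np.array([-ex[1],ex[0]]);c=np.array([.461,.128]);d=st["tool_pos"][:2]-c
print(d@ex,d@ey,st["tool_pos"],st["eef_rot"],st["force"])
E
```

```text
time: 8.25
tool_pos: [0.4587, 0.145, 0.2198]
eef_rot: [3.136, -0.013, 0.401]
force: [0.8, 2.1, 2.0]
grip_width: 0.001
0.004350189830687126 0.01654809674029986 [0.45868127 0.1449525  0.21982851] [ 3.13634962 -0.01310434  0.40065254] [0.83663846 2.09709145 1.99593063]
```

```bash
python3 -m crank '[{"jaw":0,"dx":0.4,"dy":-0.9,"dz":-0.7,"wx":0,"wy":0,"wz":0},{"jaw":0,"dx":0.4,"dy":-1.1,"dz":-1.2,"wx":0,"wy":0,"wz":0},{"jaw":0,"dx":0.4,"dy":-1.0,"dz":-1.2,"wx":0,"wy":0,"wz":0},{"jaw":0,"dx":0.3,"dy":-0.9,"dz":-1.3,"wx":0,"wy":0,"wz":0},{"jaw":0,"dx":0.3,"dy":-0.7,"dz":-1.4,"wx":0,"wy":0,"wz":0}]'; python3 - <<'E'
from h import *; from rig import cams,readout
st=readout.sense()
s=cams.snapshot("scene"); cv2.imwrite("pics/s10.png",cv2.resize(s["pixels"][60:330,150:480],None,fx=2,fy=2))
ex=np.array([np.cos(.393),np.sin(.393)]);ey=np.array([-ex[1],ex[0]]);c=np.array([.461,.128]);d=st["tool_pos"][:2]-c
print(d@ex,d@ey,st["tool_pos"],st["eef_rot"],st["force"])
E
```

```text
time: 8.75
tool_pos: [0.4784, 0.0952, 0.1575]
eef_rot: [3.136, -0.014, 0.4]
force: [0.1, 1.9, 0.2]
grip_width: 0.003
0.003473964397867497 -0.03692905948445635 [0.47835153 0.09521665 0.1574752 ] [ 3.13628726 -0.0142398   0.40041153] [0.06044933 1.88760587 0.16852784]
```

View pics/s10.png

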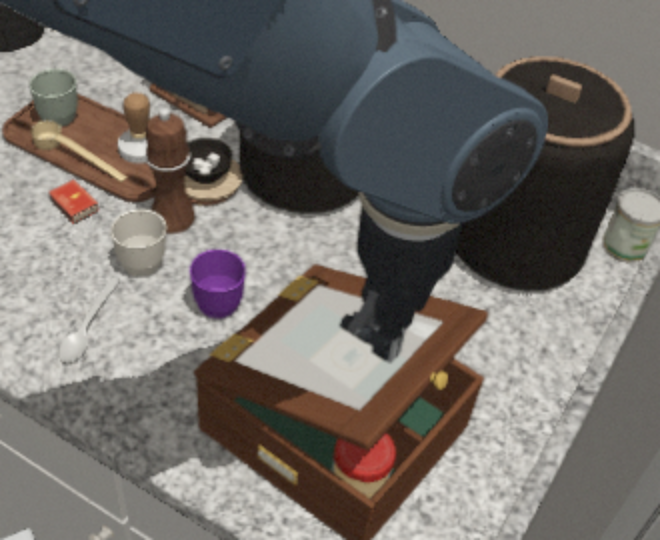

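The lid is about 0.4 rad open and the fingers are on the window near its free edge. Finishing slowly.

```bash
python3 -m crank '[{"jaw":0,"dx":0.2,"dy":-0.5,"dz":-1.5,"wx":0,"wy":0,"wz":0},{"jaw":0,"dx":0.2,"dy":-0.4,"dz":-1.5,"wx":0,"wy":0,"wz":0},{"jaw":0,"dx":0.1,"dy":-0.2,"dz":-1.3,"wx":0,"wy":0,"wz":0},{"jaw":0,"dx":0,"dy":-0.1,"dz":-0.8,"wx":0,"wy":0,"wz":0}]'; python3 -m crank '[{"jaw":0,"dx":0,"dy":0,"dz":-0.5,"wx":0,"wy":0,"wz":0},{"jaw":0,"dx":0,"dy":0,"dz":-0.4,"wx":0,"wy":0,"wz":0}]'
```

```text
time: 9.2
tool_pos: [0.4829, 0.0807, 0.1015]
eef_rot: [3.136, -0.01, 0.4]
force: [0.4, 0.8, 1.3]
grip_width: 0.001
time: 9.4
tool_pos: [0.4834, 0.0806, 0.097]
eef_rot: [3.136, -0.01, 0.4]
force: [-37.4, -2.2, 106.1]
grip_width: 0.002
```

It's fully seated, but that last 4 mm pressed at 106 N, so I'm backing off straight away.

```bash
python3 -m crank '[{"jaw":0,"dx":0,"dy":0,"dz":2,"wx":0,"wy":0,"wz":0},{"jaw":0,"dx":0,"dy":0,"dz":3,"wx":0,"wy":0,"wz":0},{"jaw":0,"dx":0,"dy":0,"dz":4,"wx":0,"wy":0,"wz":0},{"jaw":0,"dx":0,"dy":0,"dz":4,"wx":0,"wy":0,"wz":0},{"jaw":0,"dx":0,"dy":0,"dz":4,"wx":0,"wy":0,"wz":0}]'; python3 -m crank '[{"jaw":0,"dx":0,"dy":0,"dz":4,"wx":0,"wy":0,"wz":0},{"jaw":0,"dx":0,"dy":0,"dz":4,"wx":0,"wy":0,"wz":0},{"jaw":0,"dx":0,"dy":0,"dz":0,"wx":0,"wy":0,"wz":0}]'; python3 - <<'E'
from h import *; from rig import cams,readout
s=cams.snapshot("scene"); cv2.imwrite("pics/s11.png",cv2.resize(s["pixels"][60:330,150:480],None,fx=2,fy=2))
cv2.imwrite("pics/w11.png",cams.snapshot("wrist")["pixels"])
E
```

```text
time: 9.9
tool_pos: [0.4799, 0.0805, 0.2708]
eef_rot: [3.138, -0.002, 0.401]
force: [0.3, -0.8, 0.1]
grip_width: 0.002
time: 10.2
tool_pos: [0.4802, 0.0806, 0.3598]
eef_rot: [3.134, -0.01, 0.402]
force: [-0.3, 0.2, -1.0]
grip_width: 0.001
```

View pics/s11.png

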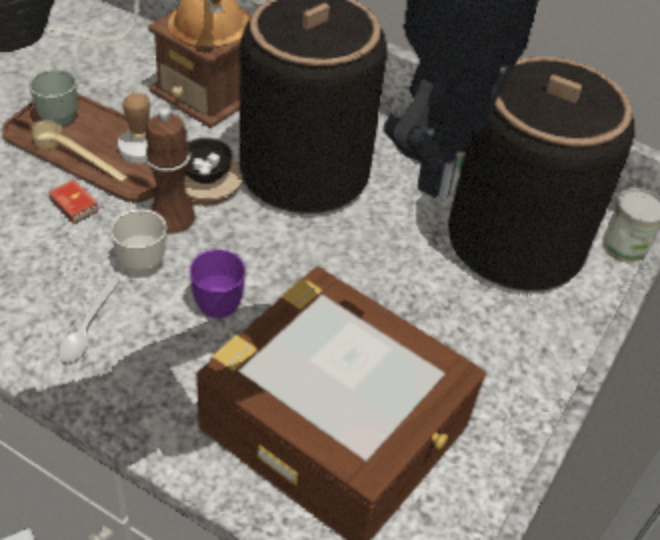

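View pics/w11.png

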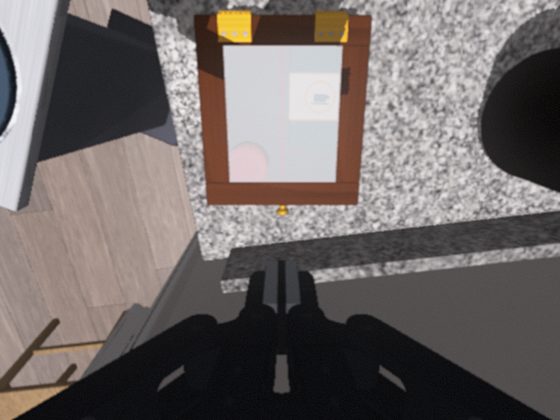

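The lid looks shut: its frame sits on the rim, with the knob at zoomed px (440,440) in the scene view and (282,211) in the wrist view. I'll triangulate the knob to check.

```bash
python3 - <<'E'
from h import *; from rig import cams,readout
st=readout.sense(); w=cams.snapshot("wrist"); s=cams.snapshot("scene")
def tri(a,b):
    c1,d1=rays(w,[a],st);c2,d2=rays(s,[b]);x=np.linalg.lstsq(np.c_[d1[0],-d2[0]],c2-c1,rcond=None)[0];print(c1+x[0]*d1[0],c2+x[1]*d2[0])
tri((282,211),(440/2+150,440/2+60)); 
tri((206,205),(370/2+150,497/2+60)); tri((359,204),(484/2+150,375/2+60)) # free-edge corners
print("cup",plane(s,[(139/2+150,222/2+60)],.058), "jar", readout.sense()["force"])
E
```

```text
[0.50339703 0.02899273 0.09345949] [0.50521989 0.02813318 0.09398767]
[0.41570942 0.00324875 0.10198363] [0.41628263 0.00292278 0.10206543]
[0.58815577 0.07295406 0.08841469] [0.58682203 0.07344978 0.08785153]
cup [[0.37667843 0.4340474  0.058     ]] jar [-0.62240419  0.16842488 -0.32965463]
```

```bash
python3 -c "
from rig import sign_off
print(sign_off())"
```

```text
the job is handed in; nothing more can be done
None
```

The carton lies flat in the back bay and the lid is shut. I handed the job in at about 10 s of the 51 s allowed; the hand-in gives no verdict.

**Carton:** I pushed it near its top with the fingertips, 30 mm apart, and it tipped about its bottom edge without being lifted. Measured force readings while pushing stayed at about 1 N. Before shutting the lid I measured its length from y -0.035 to +0.09 and its middle at x +0.0485 in the box frame, all within the limits.

**Lid:** I pushed it down from its outer face with closed fingers, at roughly 1 rad/s on average. Afterwards the knob measured 93.5 mm high, against 93 mm expected for a fully shut lid. The free-edge corners came out rougher, at 102 and 88 mm.

**Jar, cup and spoon:** They look upright and in place. The jar measured within about 4 mm of its first position, before the lid was shut. The cup's two readings differ by about 13 mm because they come from different cameras and rough hand-picked points. The arm never went near the cup. At hand-in the arm was clear at z 0.36 with no contact force.

**What went wrong:** My last downward step pressed on the shut lid harder than intended. The wrist force read about 106 N vertically and 37 N sideways, which is about 112 N in all, close to the 120 N limit. I backed off at once. I only saw the reading at the end of that call, so I can't rule out a higher peak within it.

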